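# Set the clear sample cell in the light path

## Robot

A 6-joint arm with a two-finger parallel gripper is mounted at the origin on the work surface; the furniture and walls round the work are solid. World frame = base frame: x ahead of the robot, y to its left, z up, the work surface at z = 0. Lengths are in mm, angles in degrees, forces in N, time in s.
With the tool pointing down it reaches from about 300 to 850 mm from the base axis. Payload 4.2 kg.
Tool frame: the origin (TCP) lies between the finger pads; the fingertips stand ahead of it and the grasp point (between the pads) lies 3 mm ahead of it (nose_length is the z of the fingertips in the tool frame, in mm); z points along the fingers, y is the line along which they close (so a half turn about z gives the same grasp; the last joint's range is limited). The gripper opens to 91 mm and grips with 3 to 60 N. Pads are 32 mm wide; open, the fingers measure 118 mm over their backs; the gripper's body (76 mm by 178 mm) begins 60 mm behind the grasp point.
Start: joints at [63.656, 18.312, 89.639, -0, 72.044, -1.146], TCP at [244.815, 520.295, 235.976] pointing down, gripper open.
Joint ranges: [-177.97, 177.97], [-48.28, 115.42], [12.27, 149.76], [-77.06, 257.06], [2.81, 150.46], [-146.56, 146.56]. Speed limits (degrees/s): [147.25, 147.25, 180, 180, 180, 180].

## Interface

Orientations are given as [roll, pitch, yaw] about the fixed x, y, z axes, in that order (R = Rz(yaw) Ry(pitch) Rx(roll)).
In Python, from workcell import state, grab_frame, camera_params, job_done, nose_length gives the robot as it stands.
- The arm moves only by the tool step_arm, never from a script. Its argument "plan" is a list that holds one entry, the list of rows, each a list of 5 numbers: the shift along the tool's x, y, z in cm, then the turn about the tool's z in rad, then the opening, from 0 (shut) to 1 (fully open). In form: [[[x, y, z, turn, gripper], ...]]. A call has 1 to 20 rows; each row is the pose to reach, as a shift and turn from the pose commanded when the call began, along the tool's axes at that moment; what a row does not reach only later rows make up. A row lasts 1/8 s, in which the tool goes at most 62.5 mm and 10.7 degrees, less where a joint would pass 70% of its speed; a pose out of reach is approached as far as the arm can. A call with a gripper value outside its range is refused whole. The fingers move at their own pace and stop on an object; "newtons" is the grip in N (left out, the last holds). Time passes only in rows, so rows that repeat a pose let the fingers close. It gives the time, the measured TCP pose, the force, the opening and the grip force at its end, in the units of the state.
- state(): the state, without advancing time (a new reading comes with each control period).
- grab_frame(name): name is "scene" or "top"; returns the picture (420x560x3 uint8, blue, green, red); there is no depth.
- camera_params(name): a dict with "camera_matrix" (3x3 intrinsics, pixels), "R" (3x3) and "t" (3): a world point X has camera coordinates R X + t. Camera axes: x right, y down, z forward; pixel columns grow to the right and rows downward; lengths in mm; the calibration is good to about 2 mm. A picture is of the moment at which its call begins. camera_params takes no time and is no camera call.
- job_done(): hands the job in; it is judged then, once.
The state is a dict: "time_s": time; "qpos": joint angles; "qvel": joint speeds; "effort": joint torques, N m; "ee_pos": TCP position; "ee_rot": TCP orientation; "force": force on the tool from outside, world axes, zero at the start; "torque": the same for the moment, N m; "gripper_width": finger opening in mm; "gripper_force": force on a finger pad.
Only numpy, scipy, OpenCV 4.12 (cv2) and the standard library are available. Lean on these libraries where they do the work, as an engineer would, in place of code of your own. Each camera call takes 0.05 s, during which the arm holds its last target. There are 200 camera calls.

## Task

Stand the clear sample cell (blue cap, clear windows) upright on the black square in the middle of the light bench, between lamp head and sensor head, turned so that its two windows face the lamp and the sensor squarely. Set it down rather than dropping it, let go of it, and leave the orange-capped amber cell where it stands.

Things in the scene. Friction and masses are not known exactly. Their poses are not given: they have to be found in the camera images.
- clear_cell: Cell to be set: upright square block 34 x 34 x 82 mm, 90 g, blue cap (top 22 mm). Clear windows on its +x and -x faces, opaque black walls on +y and -y (best gripped there). Origin: centre of its underside, z up. A white line on the cap runs from window to window (x axis). Either window may face the lamp. Starts standing on the table.
- amber_cell: The other cell, same shape, size, origin and axes, but with an orange cap and amber windows: a bystander that must not be shifted. The two cells may start in either place.
- seat (a point): Centre of the 46 mm black square on the bench plate's top face, 10 mm above the table; axes as the bench: x along the light path (marked by white lines on the plate), z up. The cell's underside goes here. A tall fixed microscope stands left of the bench (x 0.42 to 0.65, y -0.03 to 0.28 m): coming from the left, swing past in front of it, with the hand within 0.37 m of the base axis.
- light_bench: Fixed aluminium plate 190 (x) by 90 (y) by 10 mm; origin at the centre of its underside. The light path runs along x, 42 mm above the table. Black finned lamp head on the -x side, grey sensor head on the +x side, 44 mm wide, tops 70 to 74 mm above the table. Their steel lens rings face each other 88 mm apart (44 mm either side of centre). The +y and -y sides are open.

How it is judged:
By the outcome, as a careful person would: the job done as asked, in the order asked, and still so for the second after the job is handed in, with the robot touching nothing.
It also fails if it takes over 38 s, if anything falls off the work surface, if the arm or the gripper's body presses on something with over 40 N, if the wrist force passes 120 N, or if a joint passes its speed limit or range.

## Working session

There is one attempt and no reset: what is moved stays moved. The work goes in short steps, Python scripts to look and compute and a tool call to move; the robot and the scene stay as the last step left them, time stands still between calls to the robot, and variables do not carry over. Pictures are saved under pics/ and viewed, at most 10 in all, crops included, and the job is handed in when it is done.

Besides the shell and the picture viewer there is one more tool, called after "Call:" as name(argument=value, ...), one argument or row to a line, values as JSON. step_arm: Moves the arm, as the interface text tells. Its arguments: {"type":"object","properties":{"plan":{"type":"array","items":{"type":"array","items":{"type":"array","items":{"type":"number"}}}},"newtons":{"type":"number"}},"required":["plan"]}

```bash
mkdir -p pics
python3 - <<'E'
from workcell import *
import cv2,numpy as np
print(state(),nose_length() if callable(nose_length) else nose_length)
for n in("scene","top"):
    cv2.imwrite(f"pics/{n}0.png",grab_frame(n)); print(n,camera_params(n))
E
```

```text
{'time_s': 0.0, 'qpos': array([ 6.36587900e+01,  1.83514985e+01,  8.97064630e+01,  7.44382750e-04,
        7.20431941e+01, -1.14697615e+00]), 'qvel': array([-0.01092588,  0.0740552 ,  0.04136414,  0.09584669,  0.02794408,
       -0.05902626]), 'effort': array([ 1.63553359e-04, -4.12463272e+01, -2.31973761e+01,  7.27636297e-02,
        4.56242077e-02, -1.26589575e-04]), 'ee_pos': array([244.57007031, 519.88140026, 235.12128643]), 'ee_rot': array([-1.79898879e+02, -2.73242525e-03,  1.54805534e+02]), 'force': array([-0.17946419, -0.56195623, -0.85393932]), 'torque': array([0.02347665, 0.04603896, 0.00532612]), 'gripper_force': 0.0, 'gripper_width': 91.52043154928026} 22.0
scene {'camera_matrix': array([[460.52609574,   0.        , 267.57303526],
       [  0.        , 460.52609574, 214.5125265 ],
       [  0.        ,   0.        ,   1.        ]]), 'R': array([[ 0.74024738, -0.6721569 , -0.01545688],
       [-0.37728684, -0.39625806, -0.83703894],
       [ 0.55649659,  0.62544756, -0.54692494]]), 't': array([-511.59631919,   95.89987039,  805.39118531])}
top {'camera_matrix': array([[465.33536864,   0.        , 268.10380799],
       [  0.        , 465.33536864, 217.92079079],
       [  0.        ,   0.        ,   1.        ]]), 'R': array([[ 0.02226242, -0.99967247, -0.01262309],
       [-0.99816856, -0.021515  , -0.05653877],
       [ 0.05624866,  0.01385866, -0.9983206 ]]), 't': array([-276.59581662,  461.94495791,  866.12120058])}
```

View pics/scene0.png

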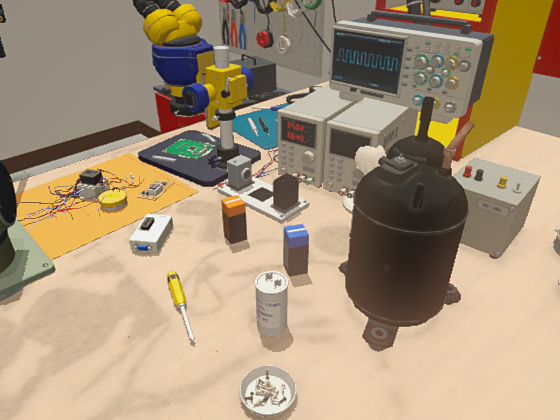

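View pics/top0.png

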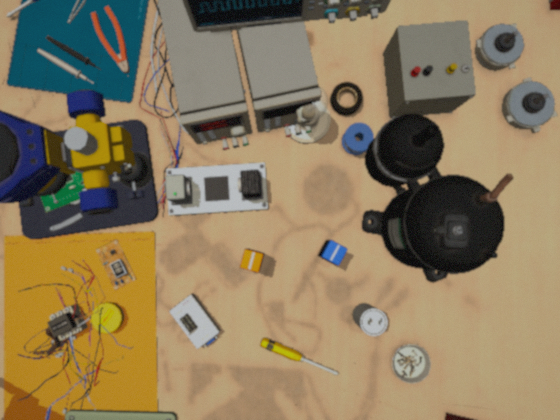

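The top picture shows the bench around (217,188), with its dark seat at (217,188), the grey sensor at left and the black lamp at right. The orange cell is at (252,260) and the blue cell at (333,252). Next I'll take enlarged crops.

Run:
```python
import cv2,numpy as np
t=cv2.imread("pics/top0.png")
a=cv2.resize(t[150:280,155:275],None,fx=4.5,fy=4.5,interpolation=cv2.INTER_CUBIC)
b=cv2.resize(t[230:280,310:360],None,fx=5,fy=5,interpolation=cv2.INTER_CUBIC)
c=np.zeros((585,800,3),np.uint8);c[:585,:540]=a[:585];c[:250,545:795]=b
s=cv2.imread("pics/scene0.png")[215:285,275:320]
d=cv2.resize(s,None,fx=4.5,fy=4.5,interpolation=cv2.INTER_CUBIC);c[260:260+d.shape[0],560:560+d.shape[1]]=d
cv2.imwrite("pics/c1.png",c)
```

```text
(no output)
```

View pics/c1.png

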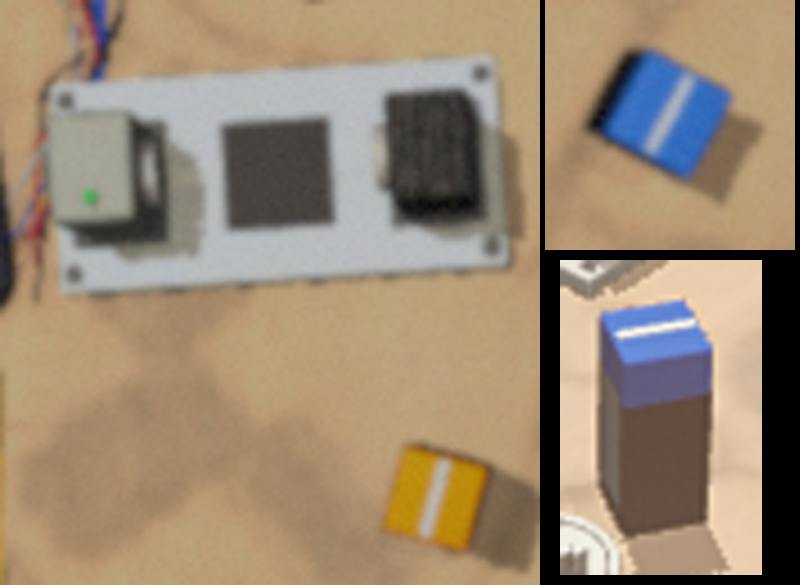

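The crop shows the seat square as clear dark pixels, the blue cap with its white line running up and to the right, and the lamp and sensor rings left and right of the seat. I'll segment these.

```bash
cat > h.py <<'E'
import cv2,numpy as np
from workcell import *
def back(n,uv,z):
    P=camera_params(n);K,R,t=P["camera_matrix"],P["R"],P["t"]
    uv=np.atleast_2d(uv).astype(float)
    d=(np.linalg.inv(K)@np.c_[uv,np.ones(len(uv))].T).T@R
    c=-R.T@t
    return c+d*((z-c[2])/d[:,2])[:,None]
def quad(im,mask,z,n="top"):
    cs=cv2.findContours(mask.astype(np.uint8),cv2.RETR_EXTERNAL,cv2.CHAIN_APPROX_NONE)[0]
    c=max(cs,key=cv2.contourArea)
    w=back(n,c[:,0],z)[:,:2].astype(np.float32)
    return cv2.minAreaRect(w)
E
python3 - <<'E'
from h import *
t=cv2.imread("pics/top0.png");B,G,R=[t[...,i].astype(int) for i in range(3)]
k=lambda m,u0,u1,v0,v1:np.pad(m[v0:v1,u0:u1],((v0,420-v1),(u0,560-u1)))
F=4
def up(m,win,z):
    u0,u1,v0,v1=win
    cs=cv2.findContours(m.astype(np.uint8),0,cv2.CHAIN_APPROX_NONE)[0] if False else cv2.findContours(m.astype(np.uint8),cv2.RETR_EXTERNAL,cv2.CHAIN_APPROX_NONE)[0]
    c=max(cs,key=cv2.contourArea)[:,0]
    w=back("top",(c+.5)/F-.5+[u0,v0],z)[:,:2].astype(np.float32); r=cv2.minAreaRect(w)
    print(r,w.mean(0))
def crop(win):
    u0,u1,v0,v1=win; a=cv2.resize(t[v0:v1,u0:u1],None,fx=F,fy=F,interpolation=cv2.INTER_CUBIC).astype(int)
    return a[...,0],a[...,1],a[...,2]
w=(195,236,168,208);b,g,r=crop(w);up(g<125,w,10)
w=(310,360,230,280);b,g,r=crop(w);up((b>125)&(b>r-20)&(b>130),w,82)
up((b-r>0)|((r>150)&(b>155)),w,82)
w=(230,275,240,280);b,g,r=crop(w);m=(r-b>110)&(r>170);up(m,w,82)
w=(155,275,150,225);b,g,r=crop(w);m=(r-b<25);up(m,w,10)
# line direction blue
w=(320,345,240,263);b,g,r=crop(w);ys,xs=np.nonzero((r>130)&(b>140));p=back("top",np.c_[(xs+.5)/F-.5+w[0],(ys+.5)/F-.5+w[2]],82)[:,:2]
l=cv2.fitLine(p.astype(np.float32),cv2.DIST_L2,0,.01,.01).ravel();print(l,np.degrees(np.arctan2(l[1],l[0])),len(p))
E
```

```text
((522.2354125976562, -166.85531616210938), (45.18013000488281, 44.91676712036133), 4.8821234703063965) [ 522.30835 -166.89488]
((407.318603515625, -383.2550048828125), (34.208744049072266, 34.186424255371094), 62.63533020019531) [ 407.37714 -382.92905]
((407.4046936035156, -381.01519775390625), (38.982215881347656, 35.22655487060547), 62.65885543823242) [ 407.03467 -381.4138 ]
((391.9730529785156, -230.00865173339844), (13.475837707519531, 32.35198974609375), 76.7215576171875) [ 392.09943 -230.1172 ]
((538.5952758789062, -162.9923095703125), (125.37743377685547, 196.05760192871094), 4.962350845336914) [ 528.6194  -157.56335]
[   0.8840967    -0.46730402  407.87497    -383.45462   ] -27.859436 687
```

Run:
```python
from h import *
p=back("scene",[(283.9,227.2),(302.3,223.9),(308.8,234.3),(288.8,238.3)],82);print(p.round(1),p.mean(0))
print("seat",back("scene",[(260,194)],10).round())
print("feet scene",back("scene",[(380,335),(345,268),(455,297)],5).round().tolist())
print("feet top",back("top",[(370,222),(434,272)],5).round().tolist())
def tri(a,b):
    M=[cv2.hconcat([camera_params(n)["R"],camera_params(n)["t"].reshape(3,1)]) for n in("scene","top")]
    M=[camera_params(n)["camera_matrix"]@m for n,m in zip(("scene","top"),M)]
    X=cv2.triangulatePoints(M[0],M[1],np.array(a,float),np.array(b,float));return (X[:3]/X[3]).ravel().round()
print("knob",tri((400,160),(456,230)),"cap",tri((271,285),(374,320)))
def wp(pts,o,yaw):
    y=np.radians(yaw);R=np.array([[np.cos(y),np.sin(y)],[np.sin(y),-np.cos(y)]])
    for q in pts: print(q,((np.array(q[:2])-o)@R/10).round(1))
print(((np.array([[300,430],[240,260]])).tolist()))
wp([(205,435),(180,380),(165,320),(200,275),(240,235),(280,190),(310,140),(330,85),(338,25),(338,-35),(335,-95),(328,-155),(322,-215),(330,-275),(355,-325),(385,-360),(407,-383)],np.array([244.8,520.3]),154.8)
```

```text
[[ 398.9 -363.5   82. ]
 [ 427.6 -377.6   82. ]
 [ 414.  -405.3   82. ]
 [ 383.1 -391.1   82. ]] [ 405.9185265  -384.36712814   82.        ]
seat [[ 521. -164.   10.]]
feet scene [[388.0, -574.0, 5.0], [467.0, -443.0, 5.0], [537.0, -607.0, 5.0]]
feet top [[465.0, -459.0, 5.0], [373.0, -580.0, 5.0]]
knob [ 444. -528.  247.] cap [ 292. -451.   80.]
[[300, 430], [240, 260]]
(205, 435) [-0.  -9.4]
(180, 380) [ -0.1 -15.5]
(165, 320) [ -1.3 -21.5]
(200, 275) [ -6.4 -24.1]
(240, 235) [-11.7 -26. ]
(280, 190) [-17.2 -28.4]
(310, 140) [-22.1 -31.6]
(330, 85) [-26.2 -35.8]
(338, 25) [-29.5 -40.8]
(338, -35) [-32.1 -46.3]
(335, -95) [-34.4 -51.8]
(328, -155) [-36.3 -57.6]
(322, -215) [-38.3 -63.2]
(330, -275) [-41.6 -68.3]
(355, -325) [-46.  -71.8]
(385, -360) [-50.2 -73.7]
(407, -383) [-53.1 -74.8]
```

Run:
```python
from h import *
s=cv2.imread("pics/scene0.png");t=cv2.imread("pics/top0.png")
a=cv2.resize(s[140:350,330:480],None,fx=2.6,fy=2.6,interpolation=cv2.INTER_CUBIC)
b=cv2.resize(t[160:340,310:510],None,fx=2,fy=2,interpolation=cv2.INTER_CUBIC)
b=np.clip(b.astype(float)*1.6,0,255).astype(np.uint8)
c=np.zeros((560,800,3),np.uint8);c[:a.shape[0],:a.shape[1]]=np.clip(a*1.6,0,255);c[:b.shape[0],395:395+b.shape[1]]=b
cv2.imwrite("pics/c2.png",c)
P=camera_params("scene");C=-P["R"].T@P["t"];print("C",C)
T=camera_params("top");print("Ctop",-T["R"].T@T["t"])
p=np.array([(388,-574),(466,-451),(537,-607)],float)
A=2*(p[1:]-p[0]);bb=(p[1:]**2).sum(1)-(p[0]**2).sum();o=np.linalg.solve(A,bb);print("centre",o,np.linalg.norm(p-o,axis=1))
for r in(200,240,280):
    g=s[r].max(1);u=np.where(g[300:520]<75)[0]+300;print(r,u.min(),u.max())
```

```text
C [ -33.30785229 -809.60185216  512.85277447]
Ctop [ 418.5384663  -278.56975741  887.29294288]
centre [ 473.2758002 -541.8456294] [91.13652204 91.13652204 91.13652204]
200 357 466
240 361 459
280 370 448
```

View pics/c2.png

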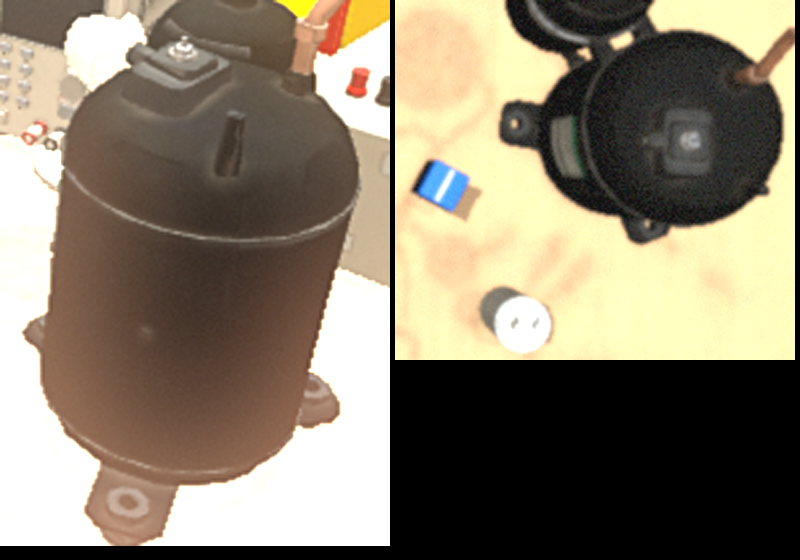

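The crop shows the vessel's body well clear of the cell: its bottom edge is near (382,225) in the image and the cell is at (333,252). Gripping on the black walls leaves the hand roughly 20 mm of clearance. Now I'll swing across at the present height.

Call:
step_arm(
  plan=[
    [[0,-4.7,0,0,0.75],[0,-9.4,0,-0.1,0.75],[-0.1,-15.5,0,-0.2,0.75],[-1.3,-21.5,0,-0.3,0.75],[-6.4,-24.1,0,-0.4,0.75],[-11.7,-26,0,-0.5,0.75],[-17.2,-28.4,0,-0.5,0.75],[-22.1,-31.6,0,-0.5,0.75],[-26.2,-35.8,0,-0.5,0.75],[-29.5,-40.8,0,-0.5,0.75],[-32.1,-46.3,0,-0.5,0.75],[-34.4,-51.8,0,-0.4,0.75],[-36.3,-57.6,0,-0.3,0.75],[-38.3,-63.2,0,-0.2,0.75],[-41.6,-68.3,0,-0.1,0.75],[-46,-71.8,0,-0.0,0.75],[-50.2,-73.7,0,0.04,0.75],[-53.1,-74.8,0,0.04,0.75],[-53.1,-74.8,0,0.04,0.75]],
  ],
)

```text
time_s: 2.48
ee_pos: [407.6, -383.7, 234.7]
ee_rot: [180.0, -0.1, 152.5]
force: [-1.0, 0.4, 0.4]
gripper_width: 68.1
gripper_force: 0.0
```

Run:
```python
from h import *
s=state();print({k:np.round(s[k],1) for k in("time_s","qpos","ee_pos","ee_rot","force","gripper_width")})
print(back("top",[(228,147),(240,138),(220,142)],100).round(),back("top",[(228,147)],20).round())
f=grab_frame("top");g=grab_frame("scene")
cv2.imwrite("pics/p3.png",cv2.resize(np.hstack([f[130:400,180:470],g[60:330,150:440]]),None,fx=1.37,fy=1.37))
```

```text
{'time_s': np.float64(2.5), 'qpos': array([ -44.5,   17. ,   91.7,    0. ,   71.3, -106.9]), 'ee_pos': array([ 407.6, -383.7,  234.7]), 'ee_rot': array([ 1.800e+02, -1.000e-01,  1.525e+02]), 'force': array([-1. ,  0.4,  0.4]), 'gripper_width': np.float64(68.1)}
[[ 583. -196.  100.]
 [ 599. -216.  100.]
 [ 591. -182.  100.]] [[ 600. -188.   20.]]
```

View pics/p3.png

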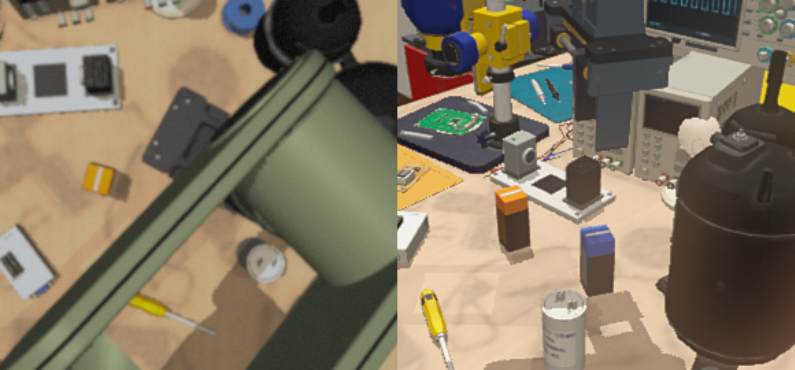

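The hand is above the cell and clear of everything. The power supplies stand close behind the bench, so I'll check them on the initial pictures, and descend meanwhile.

Call:
step_arm(
  plan=[
    [[0,0,5,0,0.75],[0,0,10,0,0.75],[0,0,13,0,0.75]],
  ],
)

```text
time_s: 2.95
ee_pos: [405.0, -380.4, 104.1]
ee_rot: [179.9, -0.2, 152.5]
force: [-0.0, -0.7, 0.0]
gripper_width: 68.5
gripper_force: 0.0
```

Run:
```python
from h import *
s=cv2.imread("pics/scene0.png");t=cv2.imread("pics/top0.png")
a=cv2.resize(s[80:220,220:350],None,fx=3,fy=3,interpolation=cv2.INTER_CUBIC)
b=cv2.resize(t[80:215,150:285],None,fx=3,fy=3,interpolation=cv2.INTER_CUBIC)
c=np.zeros((420,800,3),np.uint8);c[:420,:390]=a;c[:405,395:]=b
cv2.imwrite("pics/c4.png",c)
```

```text
(no output)
```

View pics/c4.png

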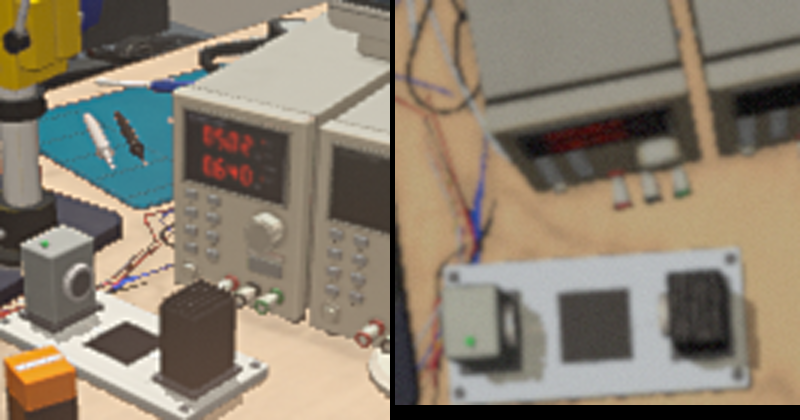

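Run:
```python
from h import *
print(back("top",[(198.3,143.3),(216.7,139.3),(251.7,131.7)],0).round(),back("top",[(243,135)],45).round(), back("top",[(225.7,149)],18).round())
def tri(a,b):
    M=[camera_params(n)["camera_matrix"]@np.c_[camera_params(n)["R"],camera_params(n)["t"]] for n in("scene","top")]
    X=cv2.triangulatePoints(M[0],M[1],np.array(a,float),np.array(b,float));return (X[:3]/X[3]).ravel().round()
print(tri((278.5,112),(182,115)),tri((322.5,121.5),(249,105)))
print(state()["ee_pos"])
```

```text
[[ 610. -128.    0.]
 [ 618. -164.    0.]
 [ 635. -231.    0.]] [[ 617. -217.   45.]] [[ 596. -183.   18.]]
[ 618. -125.  157.] [ 636. -232.  162.]
[ 404.9682764  -380.43276866  104.0889915 ]
```

The supplies' front is only about 1 mm beyond the hand's reach if I place with the walls gripped. So I'll move the cell into the open first, then regrip it by the cap with the hand along the light path, above the heads.

Call:
step_arm(
  plan=[
    [[0,0,0,0,0.75],[0,0,2.5,0,0.75],[0,0,5,0,0.75],[0,0,5,0,0.75]],
  ],
)

```text
time_s: 3.45
ee_pos: [406.4, -382.0, 56.4]
ee_rot: [180.0, -0.1, 152.5]
force: [0.1, 1.1, 0.5]
gripper_width: 68.5
gripper_force: 0.0
```

Call:
step_arm(
  newtons=20,
  plan=[
    [[0,0,0,0,0.3],[0,0,0,0,0.3],[0,0,0,0,0.3],[0,0,0,0,0.3],[0,0,0,0,0.3],[0,0,0,0,0.3],[0,0,-1,0,0.3],[0,0,-2,0,0.3],[2.6,1,-2,0,0.3],[5.3,2.1,-2,0,0.3],[5.3,2.1,-2,0,0.3],[5.3,2.1,-2,0,0.3]],
  ],
)

```text
time_s: 4.95
ee_pos: [370.3, -340.3, 76.5]
ee_rot: [-180.0, 0.1, 152.5]
force: [0.5, 0.3, -0.5]
gripper_width: 34.1
gripper_force: 20.0
```

Call:
step_arm(
  plan=[
    [[0,0,1,0,0.3],[0,0,1.5,0,0.3],[0,0,1.8,0,0.3],[0,0,2,0,0.3],[0,0,2,0,0.3],[0,0,2,0,0.3]],
  ],
)

```text
time_s: 5.7
ee_pos: [369.4, -339.4, 56.4]
ee_rot: [180.0, -0.0, 152.5]
force: [-2.6, 1.5, 5.6]
gripper_width: 33.9
gripper_force: 20.0
```

Call:
step_arm(
  plan=[
    [[0,0,2,0,0.75],[0,0,2,0,0.75],[0,0,2,0,0.75],[0,0,-3,0,0.75],[0,0,-8,0,0.75],[0,0,-8,0.15,0.75],[0,0,-8,0.33,0.75],[0,0,-8,0.51,0.75],[0,0,-8,0.69,0.75],[0,0,-8,0.87,0.75],[0,0,-8,1.05,0.75],[0,0,-8,1.23,0.75],[0,0,-8,1.41,0.75],[0,0,-8,1.57,0.75],[0,0,-8,1.57,0.75],[0,0,-8,1.57,0.75]],
  ],
)

```text
time_s: 7.7
ee_pos: [369.6, -339.6, 136.3]
ee_rot: [180.0, 0.0, 62.7]
force: [0.4, -0.7, 0.2]
gripper_width: 68.6
gripper_force: 0.0
```

My last call repeated the 2 cm lowering by mistake: rows are relative to the current pose, so the hand pushed down further while opening. I'll check how the cell stands.

Run:
```python
from h import *
f=grab_frame("top");g=grab_frame("scene");cv2.imwrite("pics/top5.png",f);cv2.imwrite("pics/scene5.png",g)
cv2.imwrite("pics/p5.png",np.hstack([cv2.resize(f[200:320,250:370],None,fx=3,fy=3),cv2.resize(g[160:300,230:370],(420,360+60))[:360]]))
print(state()["force"])
```

```text
[ 0.7913473  -1.33869398  0.27590848]
```

View pics/p5.png

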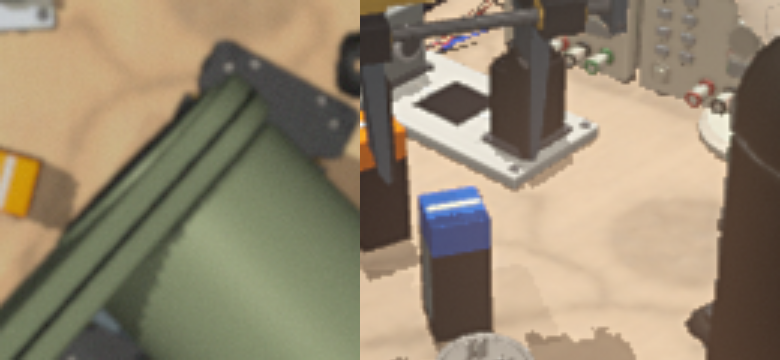

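The cell stands upright at about (258,227) in the scene picture, and the orange one is undisturbed. I'll check the cell's position numerically.

Run:
```python
from h import *
def top(fn,u0,u1,v0,v1):
    g=cv2.resize(cv2.imread(fn)[v0:v1,u0:u1],None,fx=4,fy=4,interpolation=cv2.INTER_CUBIC).astype(int)
    b=g[...,0];m=((b>185)).astype(np.uint8)
    c=max(cv2.findContours(m,0,2)[0] if 0 else cv2.findContours(m,cv2.RETR_EXTERNAL,cv2.CHAIN_APPROX_NONE)[0],key=cv2.contourArea)[:,0]
    w=back("scene",(c+.5)/4-.5+[u0,v0],82)[:,:2].astype(np.float32);return cv2.minAreaRect(w)
print(top("pics/scene0.png",278,314,218,242)); print(top("pics/scene5.png",246,277,216,238))
```

```text
((407.176025390625, -382.8196105957031), (34.03467559814453, 33.2603645324707), 62.4770393371582)
((371.4226379394531, -335.93841552734375), (26.318359375, 33.00439453125), 64.08808135986328)
```

Call:
step_arm(
  plan=[
    [[0,0,3,0,0.75],[0,0,5.5,0,0.75],[0,0,6.3,0,0.75],[0,0,6.3,0,0.75],[0,0,6.3,0,0.3],[0,0,6.3,0,0.3],[0,0,6.3,0,0.3],[0,0,6.3,0,0.3],[0,0,6.3,0,0.3],[0,0,6.3,0,0.3]],
  ],
)

```text
time_s: 9.05
ee_pos: [369.6, -339.6, 73.2]
ee_rot: [180.0, 0.0, 62.6]
force: [0.1, 1.0, 2.6]
gripper_width: 33.8
gripper_force: 20.0
```

Call:
step_arm(
  plan=[
    [[0,0,-1,0,0.3],[0,0,-4,0,0.3],[0,0,-8,0,0.3],[0,0,-12,0,0.3],[4,1,-12,0.16,0.3],[8,2,-12,0.32,0.3],[12,3,-12,0.48,0.3],[16,4,-12,0.64,0.3],[20,5,-12,0.8,0.3],[22.4,5.6,-12,0.95,0.3],[22.4,5.6,-12,1.007,0.3],[22.4,5.6,-12,1.007,0.3],[22.4,5.6,-12,1.007,0.3]],
  ],
)

```text
time_s: 10.68
ee_pos: [522.2, -166.7, 193.0]
ee_rot: [-180.0, 0.0, 4.9]
force: [0.4, -0.0, -0.9]
gripper_width: 34.1
gripper_force: 20.0
```

Run:
```python
from h import *
for n,w,th in(("scene",(240,280,180,208),0),):
    u0,u1,v0,v1=w
    g=cv2.resize(cv2.imread("pics/scene0.png")[v0:v1,u0:u1],None,fx=4,fy=4,interpolation=cv2.INTER_CUBIC)
    m=(g.max(2)<110).astype(np.uint8)
    for c in cv2.findContours(m,cv2.RETR_EXTERNAL,cv2.CHAIN_APPROX_NONE)[0]:
        if cv2.contourArea(c)>300:
            p=back(n,(c[:,0]+.5)/4-.5+[u0,v0],10)[:,:2].astype(np.float32);print(cv2.minAreaRect(p))
# plate edges direction from top view, long edges
t=cv2.imread("pics/top0.png");u0,u1,v0,v1=155,285,155,225
g=t[v0:v1,u0:u1].astype(int)
for cols,up in(((20,100),True),((20,100),False)):
    P=[]
    for u in range(*cols):
        if 25<u<45 and not up: pass
        col=(g[:,u,0]>155)&(abs(g[:,u,2]-g[:,u,0])<35);v=np.nonzero(col)[0]
        if len(v): P.append((u+u0,(v.min() if up else v.max())+v0))
    w=back("top",P,10)[:,:2].astype(np.float32);l=cv2.fitLine(w,cv2.DIST_HUBER,0,.01,.01).ravel();print(np.degrees(np.arctan2(l[1],l[0]))%180,l[2:])
s=state();print(s["ee_pos"],s["ee_rot"])
cv2.imwrite("pics/scene6.png",grab_frame("scene"))
```

```text
((529.8038940429688, -165.8648681640625), (117.2949447631836, 66.92755126953125), 46.53114318847656)
((527.3162231445312, -111.547119140625), (45.29966354370117, 31.360210418701172), 50.67020034790039)
94.9622 [ 565.53094 -162.05542]
94.87072 [ 479.15134 -164.07349]
[ 522.17441623 -166.66972536  193.02886939] [-1.79992251e+02  4.69831125e-03  4.88404973e+00]
```

Call:
step_arm(
  plan=[
    [[0,0,3,0,0.3],[0,0,6,0,0.3],[0,0,8.5,0,0.3],[0,0,9.5,0,0.3],[0,0,10,0,0.3],[0,0,10.3,0,0.3],[0,0,10.5,0,0.3],[0,0,10.5,0,0.3],[0,0,10.5,0,0.3]],
  ],
)

```text
time_s: 11.85
ee_pos: [522.6, -166.6, 88.3]
ee_rot: [180.0, -0.0, 4.9]
force: [0.2, 0.2, -0.8]
gripper_width: 34.0
gripper_force: 20.0
```

Run:
```python
from h import *
g=grab_frame("scene");f=grab_frame("top");s=state();print(s["ee_pos"],s["ee_rot"],s["force"])
c=np.hstack([cv2.resize(g[120:240,200:320],None,fx=3.3,fy=3.3,interpolation=cv2.INTER_CUBIC),cv2.resize(f[130:250,160:280],None,fx=3.3,fy=3.3,interpolation=cv2.INTER_CUBIC)])
cv2.imwrite("pics/p7.png",c)
```

```text
[ 522.55857045 -166.53927227   88.1467416 ] [ 1.79993782e+02 -2.54594692e-02  4.86052399e+00] [ 0.03737441  0.3940798  -0.61815081]
```

View pics/p7.png

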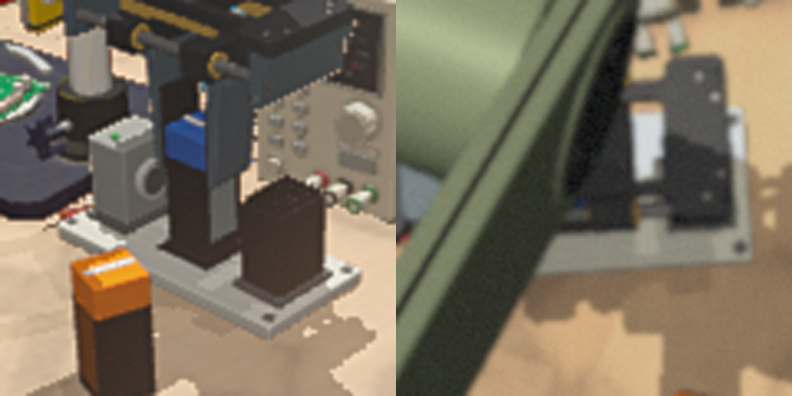

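The cell hangs about 5 mm above the seat, between the rings, with the hand clear above the heads. I'll set it down.

Call:
step_arm(
  plan=[
    [[0,0,0.2,0,0.3],[0,0,0.35,0,0.3],[0,0,0.45,0,0.3],[0,0,0.5,0,0.3],[0,0,0.5,0,0.3],[0,0,0.5,0,0.3]],
  ],
)

```text
time_s: 12.7
ee_pos: [522.4, -166.5, 83.2]
ee_rot: [-180.0, -0.0, 4.9]
force: [-1.0, 0.7, 4.2]
gripper_width: 33.9
gripper_force: 20.0
```

Force has risen to about 4 N, so the cell is seated. I'll open to about 50 mm (the ring gap allows 61 mm) and rise.

Call:
step_arm(
  plan=[
    [[0,0,0,0,0.54],[0,0,0,0,0.54],[0,0,0,0,0.54],[0,0,0,0,0.54],[0,0,-2,0,0.54],[0,0,-6,0,0.54],[0,0,-12,0,0.54],[-6,0,-14,0,0.54],[-12,0,-14,0,0.54],[-18,-2,-14,0,0.54],[-20,7,-14,0,0.54],[-20,12,-14,0,0.54],[-20,17,-14,0,0.54],[-20,17,-14,0,0.54]],
  ],
)

```text
time_s: 14.45
ee_pos: [337.6, -356.4, 222.6]
ee_rot: [179.9, -0.0, 4.6]
force: [-0.0, 0.7, 0.2]
gripper_width: 49.2
gripper_force: 0.0
```

Run:
```python
from h import *
g=grab_frame("scene");f=grab_frame("top");s=state();print(s["time_s"],s["ee_pos"])
cv2.imwrite("pics/top8.png",f)
c=np.hstack([cv2.resize(g[130:250,200:320],None,fx=3.3,fy=3.3,interpolation=cv2.INTER_CUBIC),cv2.resize(f[155:275,160:280],None,fx=3.3,fy=3.3,interpolation=cv2.INTER_CUBIC)])
cv2.imwrite("pics/p8.png",c)
u0,u1,v0,v1=195,245,165,215
q=cv2.resize(f[v0:v1,u0:u1],None,fx=4,fy=4,interpolation=cv2.INTER_CUBIC).astype(int)
b,r=q[...,0],q[...,2];m=((b>110)&(b-r>30)).astype(np.uint8);m=cv2.morphologyEx(m,cv2.MORPH_CLOSE,np.ones((25,25)))
k=max(cv2.findContours(m,cv2.RETR_EXTERNAL,cv2.CHAIN_APPROX_NONE)[0],key=cv2.contourArea)[:,0]
print(cv2.minAreaRect(back("top",(k+.5)/4-.5+[u0,v0],92)[:,:2].astype(np.float32)))
```

```text
14.55 [ 337.18446069 -352.9480938   222.37655077]
((522.1088256835938, -166.75938415527344), (35.59748077392578, 35.35761260986328), 5.309777736663818)
```

View pics/p8.png

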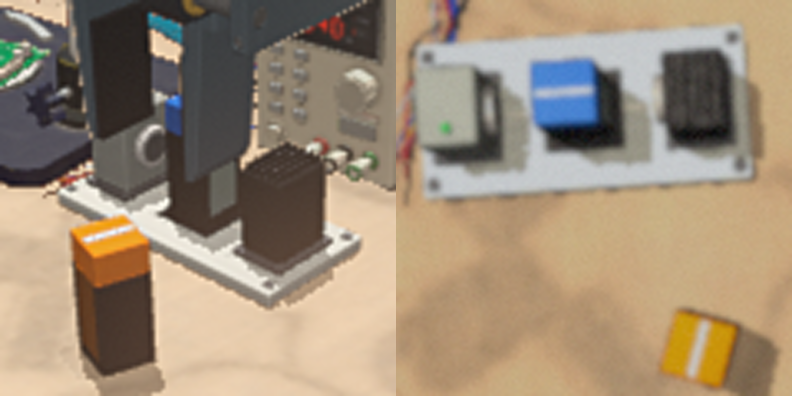

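The cell stands upright on the seat at (522.1, -166.8), about 5° like the bench, with its white line along the light path. The amber cell is where it was and the hand is clear.

```bash
python3 -c "
from workcell import *
print(job_done())"
```

```text
the job is handed in; nothing more can be done
None
```

The clear cell is standing upright on the black square, within about 1 mm and 1° by the top camera, with its windows facing lamp and sensor, released at about 14.5 s and handed in; I set it down once on the way to regrip it by the cap, and there I pressed it onto the table by mistake while opening, with the peak force not recorded; the amber cell was not touched.

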